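# Lock a filter cartridge into the bench suction coupling

### The job

Plug the square-shanked filter cartridge from the mat all the way down into the square socket of the suction coupling, through the loose knurled collar that sits on it. Then turn the collar until the keyways hidden inside it drop over the pins, push it fully home onto the flange against its spring, and finish while still holding it pushed down there: do not let go. Leave the cartridge in and do not disturb the other things on the bench.

Things in the scene. Friction and masses are not known exactly. Their poses are not given: they have to be found in the camera images.
- coupling: suction coupling fixed to the mat, right of the middle: grey square foot 86 x 86 x 8 mm, round aluminium flange on it, upright steel neck about 39 mm across on the axis, its rim 50 mm above the mat. Four 5 mm pins stick out of the neck a quarter turn apart, hidden under the collar; their bearing differs each time. Origin on the axis at mat level, z up; x and y square to foot and socket
- socket (a point): middle of the square socket's mouth in the neck's rim, 50 mm above the mat. The hole is 23.5 x 23.5 mm and 28 mm deep, its sides along the coupling's x and y. At the start the mouth lies 6.5 mm below the collar's top, inside the collar's bore
- flange (a point): middle of the round flange (72 mm across), 12 mm above the mat: the collar is home when its underside lies on it all round, with no gap
- collar: knurled aluminium collar, loose on the neck: 62 mm across over its fine ribs, 32 mm high, bore 42 mm, about 0.15 kg. Origin on its axis at its underside, z up. At the start it rests on the pins, underside 24.5 mm above the mat, 12.5 mm above the flange. Its pose does not tell where the pins are
- collar_top (a point): middle of the collar's top face. Inside are four hidden keyways a quarter turn apart. Turned 0.15 to 1.3 rad either way they come over the pins (free over about 0.2 rad) and the collar can go down 12.5 mm: 5.5 mm freely, then 7 mm against a spring (4 N growing to 8 N) to the flange. Let go, the spring lifts it 7 mm
- cartridge: filter cartridge standing upright on the mat, left of the middle, 62 mm high, about 0.09 kg: grey square shank 21.5 x 21.5 x 28 mm with chamfered end, round steel shoulder 35 mm across and 4 mm thick, square grip above. Origin at the middle of the shank's lower end, z up, x and y square to its sides; any quarter turn fits. Seated, the shoulder lies on the neck's rim, origin 22 mm above the mat
- cartridge_grip (a point): middle of the cartridge's ribbed grip, 47 mm above the shank's end: square, 20 x 20 mm, 30 mm long, sides parallel to the shank's. With the cartridge seated, the grip's top is 84 mm above the mat, and 27 mm of it stand clear above the collar that is still up. A dental articulator 0.21 m tall stands behind the cartridge: carry it away in front of that
- upper_cast: bystander: plaster upper-jaw cast, 55 x 63 x 21 mm, right of the mat; origin under its middle
- castings: bystander: small brass-coloured plate of crowns, 30 x 36 x 9 mm, at the front of the mat; origin under its middle
- wax_jar: bystander: wax jar with screw lid, 39 mm across, 42 mm high, behind the coupling; origin under its middle
- small_jar: bystander: small wax jar with screw lid, 36 mm across, 42 mm high, at the front of the mat; origin under its middle
- caliper: bystander: small steel gauge caliper lying flat, 24 x 118 x 6 mm, left of the mat; origin under its middle

How it is judged:
By the outcome, as a careful person would: the job done as asked, in the order asked, and still so for the second after the job is handed in, while the arm keeps its last pose, push and grip.
It also fails if it takes over 58 s, if anything falls off the work surface, if the arm or the gripper's body presses on something with over 40 N, if the wrist force passes 120 N, or if a joint passes its speed limit or range.

### The arm

A 6-joint arm with a two-finger parallel gripper is mounted at the origin on a cart in front of the work surface, level with it; the furniture and walls round the work are solid. World frame = base frame: x ahead of the robot, y to its left, z up, the work surface at z = 0. Lengths are in m, angles in degrees, forces in N, time in s.
With the tool pointing down it reaches from about 0.35 to 0.875 m from the base axis. Payload 4.2 kg.
Tool frame: the origin (TCP) lies midway between the tips of the shut fingers; the grasp point (between the pads) lies 19 mm behind it; z points along the fingers, y is the line along which they close (so a half turn about z gives the same grasp; the last joint's range is limited). The gripper opens to 87 mm and grips with 3 to 60 N. Pads are 19 mm wide; open, the fingers measure 117 mm over their backs; the gripper's body (75 mm by 190 mm) begins 51 mm behind the grasp point.
Start: joints at [79.045, 22.042, 0.453, 0, -68.411, -14.817], TCP at [0.272, 0.563, 0.223] pointing down, gripper open.
Joint ranges: [-179.83, 179.83], [-69.29, 118.12], [-61.27, 80.66], [-181.25, 117.63], [-171.15, -9.14], [-177.46, 177.46]. Speed limits (degrees/s): [159.86, 159.86, 180, 180, 180, 180].

### API

Orientations are given as a 3x3 rotation matrix whose columns are the frame's x, y, z axes.
In Python, from station import sensors, eyes, workorder gives the robot as it stands.
- The arm moves only by the shell command python3 -m handwheel, which reads ROWS from standard input. ROWS is a JSON list of rows, 1 to 8 of them, each an object with the fields jaw (the opening from 0.0 (shut) to 1.0 (fully open)), pos (a list: dx, dy, dz in shares of 0.4 m (1.0 is 0.4 m)), rot (a list: a rotation vector rx, ry, rz in normalised numbers (1 is 360 degrees)); a field left out counts as zero (the opening has to be given); each row is the pose to reach, as a shift and turn from the pose commanded when the command began, along the tool's axes at that moment; what a row does not reach only later rows make up. A row lasts 1/10 s, in which the tool goes at most 0.05 m and 8.59 degrees, less where a joint would pass 70% of its speed; a pose out of reach is approached as far as the arm can. The fingers move at their own pace and stop on an object; the grip force is fixed at half the most. Time passes only in rows, so rows that do not move let the fingers close. It prints the time, the measured TCP pose, the force, the opening and the grip force at its end. Shift and turn numbers lie between -1 and 1, and a call with a number outside is refused. Input that does not fit is refused with a message, and nothing moves.
- sensors.sense(): the state, without advancing time (a new reading comes with each control period).
- eyes.capture(name): name is "scene" or "side" or "wrist"; returns a dict with "pixels" (480x640x3 uint8, red, green, blue), "z_map" (480x640 float32, m along the optical axis (not along the pixel's ray), 0 where there is no reading), "K" (3x3 intrinsics, pixels), "distortion" ([k1, k2, p1, p2, k3] as OpenCV has them; the pictures are not rectified), "world_from_camera" (4x4, takes a point from camera to world coordinates). Camera axes: x right, y up, looking along -z (the intrinsics and any distortion apply to the point x, -y, -z); pixel columns grow to the right and rows downward; lengths in m; the calibration is good to about 2 mm. A picture is of the moment at which its call begins.
- workorder.finish_job(): hands the job in; it is judged then, once.
The state is a dict: "time_s": time; "joints": joint angles; "joint_velocities": joint speeds; "effort": joint torques, N m; "tcp_pos": TCP position; "ee_rot": TCP orientation; "wrist_force": force on the tool from outside, world axes, zero at the start; "moment": the same for the moment, N m; "gripper_width": opening from 0.0 (shut) to 1.0 (fully open); "gripper_force": force on a finger pad.
Only numpy, scipy, OpenCV 4.12 (cv2) and the standard library are available. Lean on these libraries where they do the work, as an engineer would, in place of code of your own. Each camera call takes 0.05 s, during which the arm holds its last target. There are 200 camera calls.

## Working session

There is one attempt and no reset: what is moved stays moved. The work goes in short steps, Python scripts to look and compute and a shell command to move; the robot and the scene stay as the last step left them, time stands still between calls to the robot, and variables do not carry over. Pictures are saved under pics/ and viewed, at most 10 in all, crops included, and the job is handed in when it is done.

```bash
ls; mkdir -p pics; cat > h.py <<'E'
import numpy as np, cv2
from station import sensors, eyes, workorder
def shot(n,f):
    c=eyes.capture(n); cv2.imwrite('pics/'+f+'.png',c['pixels'][:,:,::-1]); np.savez('pics/'+f+'.npz',**c); return c
def cloud(c):
    z=c['z_map']; K=np.array(c['K'],float); d=np.array(c['distortion'],float)
    v,u=np.mgrid[0:480,0:640]
    p=cv2.undistortPoints(np.stack([u,v],-1).reshape(-1,1,2).astype(float),K,d).reshape(480,640,2)
    P=np.stack([p[...,0]*z,-p[...,1]*z,-z,np.ones_like(z)],-1)
    W=(P@np.array(c['world_from_camera']).T)[...,:3]; W[z==0]=np.nan
    return W
E
python3 - <<'E'
from h import *
s=sensors.sense();print(s)
for n in("scene","side"):
    c=shot(n,n+'0');print(n,np.round(c['world_from_camera'],3).tolist())
a=[cv2.imread(f'pics/{n}0.png') for n in("scene","side")]
E
```

```text
pics
{'time_s': 0.0, 'joints': array([ 7.90456575e+01,  2.20917429e+01,  3.79007800e-01, -3.14957937e-02,
       -6.84109447e+01, -1.48166024e+01]), 'joint_velocities': array([-0.13280532, -0.05249777,  0.05372068, -0.05376518, -0.08877945,
        0.00435752]), 'effort': array([-1.31746994e-03, -3.90673077e+01,  1.87405872e+01,  4.21999231e+00,
        1.09845304e-02, -1.92192224e-04]), 'tcp_pos': array([0.27144086, 0.56229774, 0.2214375 ]), 'ee_rot': array([[ 9.00451195e-01, -4.34956106e-01, -9.12013522e-04],
       [-4.34957058e-01, -9.00448926e-01, -2.02210514e-03],
       [ 5.83053821e-05,  2.21749371e-03, -9.99997540e-01]]), 'wrist_force': array([-0.52734834,  0.7948244 , -0.19186898]), 'moment': array([0.01067452, 0.01576934, 0.02693279]), 'gripper_force': 0.0, 'gripper_width': 1.0017012090518902}
scene [[0.806, 0.45, -0.386, -0.004], [-0.592, 0.63, -0.502, -0.792], [0.017, 0.633, 0.774, 1.172], [0.0, 0.0, 0.0, 1.0]]
side [[-0.996, 0.069, -0.059, 0.504], [-0.089, -0.588, 0.804, 0.907], [0.021, 0.806, 0.591, 0.769], [0.0, 0.0, 0.0, 1.0]]
```

View pics/scene0.png

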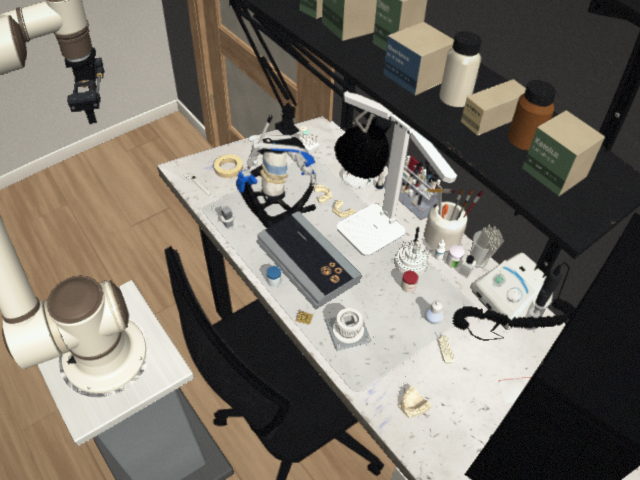

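View pics/side0.png

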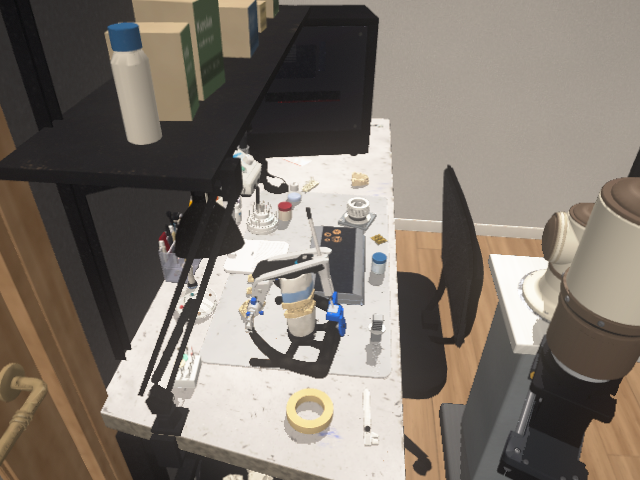

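The scene picture shows the cartridge at about (226,215), the collar at (349,322), and the blue small jar and the black case between them. The side picture shows the cartridge at (377,326) and the collar at (357,208).

```bash
python3 - <<'E'
from h import *
for f,pts in(('scene0',dict(cart=(226,215),coup=(349,322),jar=(273,275),box=(308,255))),('side0',dict(cart=(377,326),coup=(357,208),jar=(378,264)))):
    W=cloud(np.load(f'pics/{f}.npz'))
    for k,(u,v) in pts.items():
        R=35 if k=='coup' else 22
        w=W[v-R:v+R,u-R:u+R].reshape(-1,3); w=w[np.isfinite(w[:,0])]
        z0=np.median(w[:,2][w[:,2]<.02]) if (w[:,2]<.02).any() else 0
        print(f,k,W[v,u].round(3),'ground',z0.round(4))
        for lo,hi in((.035,.052),(.052,.06),(.058,.09)):
            q=w[(w[:,2]>lo)&(w[:,2]<hi)]
            if len(q)>3: print('  ',lo,len(q),q.mean(0).round(4),q.min(0).round(4),q.max(0).round(4))
for f,(u,v) in(('scene0',(226,215)),('scene0',(349,325)),('side0',(377,326)),('side0',(357,210))):
    im=cv2.imread(f'pics/{f}.png')[v-40:v+40,u-50:u+50]
    im=cv2.resize(im,(400,300),interpolation=cv2.INTER_CUBIC)
    globals().setdefault('L',[]).append(im)
cv2.imwrite('pics/crops.png',np.vstack([np.hstack(L[:2]),np.hstack(L[2:])]))
E
```

```text
scene0 cart [0.436 0.158 0.057] ground -0.0004
   0.035 54 [0.4534 0.1709 0.0423] [0.4333 0.1544 0.0352] [0.532  0.2124 0.0519]
   0.052 25 [0.4441 0.1691 0.0562] [0.4352 0.1582 0.052 ] [0.4566 0.1815 0.06  ]
   0.058 47 [0.4444 0.1708 0.0619] [0.435  0.1595 0.0583] [0.4561 0.1816 0.067 ]
scene0 coup [ 0.509 -0.268  0.02 ] ground 0.0004
   0.035 392 [ 0.498  -0.2554  0.0437] [ 0.4659 -0.3101  0.035 ] [ 0.5367 -0.148   0.052 ]
   0.052 254 [ 0.4973 -0.277   0.0554] [ 0.4678 -0.3071  0.052 ] [ 0.5271 -0.2476  0.0595]
   0.058 34 [ 0.4956 -0.2805  0.0589] [ 0.4698 -0.3067  0.058 ] [ 0.5248 -0.252   0.0637]
scene0 jar [ 0.434 -0.064  0.039] ground -0.0001
   0.035 223 [ 0.4558 -0.0526  0.0402] [ 0.4214 -0.0803  0.035 ] [ 0.5136 -0.0148  0.0479]
scene0 box [ 0.542 -0.059  0.034] ground 0.0023
   0.035 1002 [ 0.5442 -0.058   0.0371] [ 0.4784 -0.1441  0.035 ] [0.6097 0.0298 0.0439]
side0 cart [0.444 0.181 0.043] ground -0.0013
   0.035 61 [0.4426 0.1827 0.0437] [0.4333 0.1801 0.0354] [0.4526 0.1859 0.0515]
   0.052 57 [0.4436 0.1768 0.0571] [0.4329 0.1614 0.0522] [0.4536 0.1847 0.06  ]
   0.058 76 [0.4427 0.1743 0.0606] [0.4332 0.1614 0.0582] [0.4536 0.1847 0.0649]
side0 coup [ 0.5   -0.247  0.055] ground -0.0017
   0.035 468 [ 0.5229 -0.1951  0.0398] [ 0.4664 -0.2981  0.035 ] [ 0.5877 -0.1023  0.0519]
   0.052 137 [ 0.4965 -0.2739  0.0551] [ 0.4677 -0.3045  0.0522] [ 0.5261 -0.2446  0.0588]
   0.058 6 [ 0.5099 -0.2778  0.0584] [ 0.4964 -0.3005  0.0582] [ 0.5181 -0.2511  0.0588]
side0 jar [ 0.441 -0.038  0.031] ground -0.0014
   0.035 150 [ 0.4457 -0.0526  0.0401] [ 0.4226 -0.1111  0.035 ] [0.4968 0.036  0.0442]
```

View pics/crops.png

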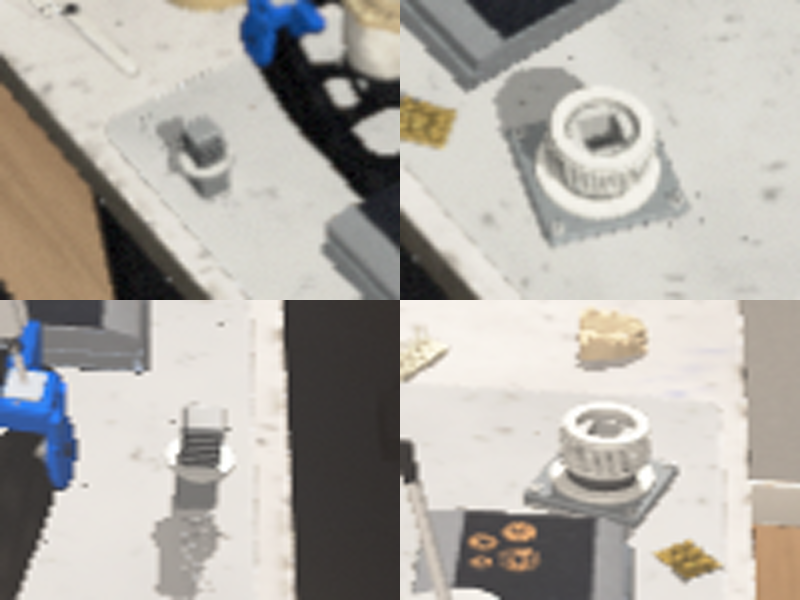

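The crops show the grip faces of the cartridge nearly along the world axes, and the collar at about (0.497,-0.277) with the foot slightly yawed. Next I check the articulator clearance and both yaws.

```bash
python3 - <<'E'
from h import *
Ws=[cloud(np.load(f'pics/{f}0.npz')).reshape(-1,3) for f in('scene','side')]
w=np.vstack(Ws); w=w[np.isfinite(w[:,0])]
b=w[(w[:,0]>.3)&(w[:,0]<.75)&(w[:,1]>-.02)&(w[:,1]<.4)]
for lo,hi in((.02,.05),(.05,.09),(.09,.14),(.14,.3)):
    q=b[(b[:,2]>lo)&(b[:,2]<hi)&(b[:,0]>.46)]; print(lo,len(q),np.percentile(q,[1,99],axis=0).round(3).tolist(), q[np.argsort(q[:,0])[:4]].round(3).tolist())
for n,W in zip('ab',Ws):
    W=W[np.isfinite(W[:,0])]
    def rect(c,r,lo,hi):
        q=W[(np.hypot(*(W[:,:2]-c).T)<r)&(W[:,2]>lo)&(W[:,2]<hi)][:,:2].astype(np.float32)*1000
        print(n,len(q),cv2.minAreaRect(q))
    rect((.444,.172),.03,.058,.068); rect((.497,-.277),.075,.005,.0105)
    q=W[(np.hypot(*(W[:,:2]-(.497,-.277)).T)<.04)&(W[:,2]>.053)&(W[:,2]<.06)][:,:2].astype(np.float32)*1000
    print(cv2.minEnclosingCircle(q))
E
```

```text
0.02 5331 [[0.477, -0.018, 0.02], [0.649, 0.293, 0.049]] [[0.46, 0.173, 0.032], [0.461, 0.173, 0.036], [0.461, 0.168, 0.036], [0.461, 0.169, 0.031]]
0.05 1603 [[0.509, 0.087, 0.05], [0.689, 0.277, 0.09]] [[0.506, 0.207, 0.057], [0.507, 0.209, 0.061], [0.507, 0.207, 0.062], [0.507, 0.204, 0.062]]
0.09 2513 [[0.517, 0.057, 0.091], [0.739, 0.261, 0.139]] [[0.514, 0.209, 0.09], [0.514, 0.206, 0.09], [0.514, 0.215, 0.094], [0.514, 0.207, 0.094]]
0.14 4835 [[0.54, 0.051, 0.141], [0.749, 0.216, 0.287]] [[0.534, 0.195, 0.152], [0.535, 0.208, 0.149], [0.535, 0.197, 0.154], [0.535, 0.206, 0.151]]
a 47 ((445.27813720703125, 169.65802001953125), (22.66654396057129, 19.169200897216797), 80.6875228881836)
a 376 ((496.4068908691406, -275.1849365234375), (133.2451629638672, 126.5270004272461), 57.24308395385742)
((498.0690002441406, -277.23187255859375), 31.54308319091797)
b 76 ((442.3716735839844, 173.67042541503906), (20.65341567993164, 22.72330665588379), 6.926017761230469)
b 200 ((497.783935546875, -274.1947937011719), (87.84474182128906, 85.61221313476562), 71.47006225585938)
((496.7099609375, -274.84521484375), 31.847530364990234)
```

The rows are not in the units I measure in: shifts go in shares of 0.4 m and turns go in shares of 360 degrees. I convert before sending: 0.325 m / 0.4 = 0.8125, 0.277 m / 0.4 = 0.6925, -25.8 degrees / 360 = -0.0717.

```bash
echo '[{"jaw":0.7, "pos":[0.8125, 0.6925, 0.05], "rot":[0, 0, -0.0717]}, {"jaw":0.7, "pos":[0.8125, 0.6925, 0.05], "rot":[0, 0, -0.0717]}, {"jaw":0.7, "pos":[0.8125, 0.6925, 0.05], "rot":[0, 0, -0.0717]}, {"jaw":0.7, "pos":[0.8125, 0.6925, 0.05], "rot":[0, 0, -0.0717]}, {"jaw":0.7, "pos":[0.8125, 0.6925, 0.05], "rot":[0, 0, -0.0717]}, {"jaw":0.7, "pos":[0.8125, 0.6925, 0.05], "rot":[0, 0, -0.0717]}, {"jaw":0.7, "pos":[0.8125, 0.6925, 0.05], "rot":[0, 0, -0.0717]}, {"jaw":0.7, "pos":[0.8125, 0.6925, 0.05], "rot":[0, 0, -0.0717]}]' | python3 -m handwheel
echo '[{"jaw":0.7}, {"jaw":0.7}]' | python3 -m handwheel
python3 - <<'E'
from h import *
s=sensors.sense();print(s['tcp_pos'],s['ee_rot'].round(4).tolist(),s['joints'].round(1))
c=shot('wrist','w1');print(c['world_from_camera'].round(3).tolist())
E
```

```text
time_s: 0.9
tcp_pos: [0.433, 0.1952, 0.2037]
ee_rot: [[1.0, 0.001, -0.0], [0.001, -1.0, -0.0], [-0.0, 0.0, -1.0]]
wrist_force: [1.8, 0.3, 0.3]
gripper_width: 0.7
gripper_force: 0.0
time_s: 1.1
tcp_pos: [0.4331, 0.196, 0.2036]
ee_rot: [[1.0, -0.002, -0.0], [-0.002, -1.0, -0.0], [-0.0, 0.0, -1.0]]
wrist_force: [-0.2, -0.5, -0.2]
gripper_width: 0.702
gripper_force: 0.0
[0.43308263 0.19603131 0.20359717] [[1.0, -0.0024, -0.0004], [-0.0024, -1.0, -0.0002], [-0.0004, 0.0002, -1.0]] [ 44.    8.3 -21.5  -0.  -60.2  45.9]
[[-0.002, 0.964, 0.268, 0.507], [-1.0, -0.002, -0.0, 0.196], [0.0, -0.268, 0.964, 0.366], [0.0, 0.0, 0.0, 1.0]]
```

View pics/w1.png

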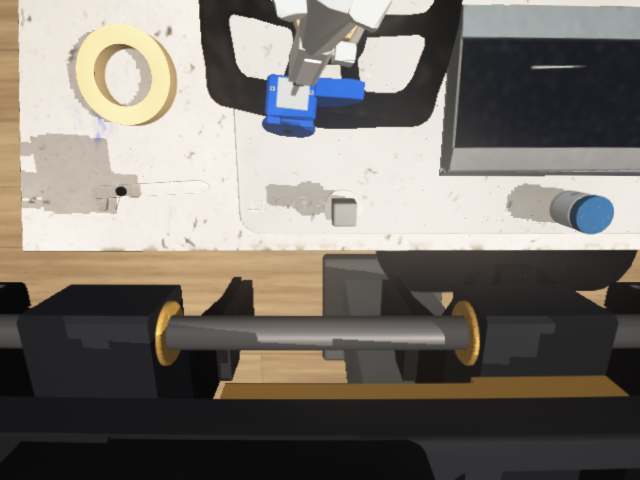

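The wrist picture shows the cartridge's top at about (344,211), almost square to the view, with the articulator's blue clamp at (290,110), well behind it.

```bash
python3 - <<'E'
from h import *
im=cv2.imread('pics/w1.png')[180:240,304:384]
cv2.imwrite('pics/w1c.png',cv2.resize(im,(800,600),interpolation=cv2.INTER_CUBIC))
c=np.load('pics/w1.npz');W=cloud(c)
w=W[180:240,304:384].reshape(-1,3);q=w[(w[:,2]>.056)]
print(len(q),q.mean(0),q.min(0),q.max(0),cv2.minAreaRect((q[:,:2]*1000).astype(np.float32)))
E
```

```text
568 [0.44582879 0.1739717  0.06145138] [0.43502857 0.16431726 0.0560524 ] [0.45535207 0.18387126 0.06385038] ((445.17327880859375, 174.09800720214844), (20.31198501586914, 19.499666213989258), 0.28485050797462463)
```

View pics/w1c.png

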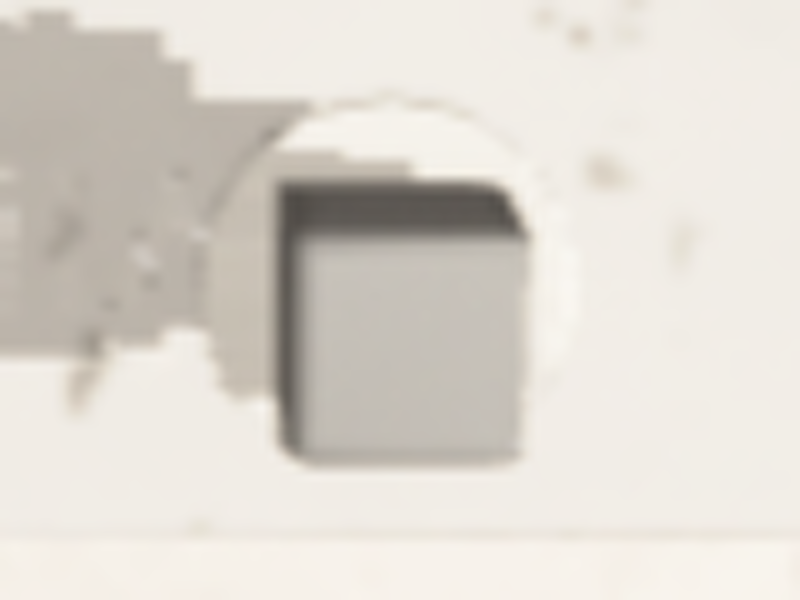

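The crop shows the top face spanning about (334–356, 203–226) with its edges square to the image, so the yaw is about 0. The grasp target is (0.445, 0.174).

In the tool's units: 0.162 m / 0.4 = 0.405, 0.022 m / 0.4 = 0.055.

```bash
echo '[{"jaw":0.7, "pos":[0.03, 0.055, 0.125]}, {"jaw":0.7, "pos":[0.03, 0.055, 0.25]}, {"jaw":0.7, "pos":[0.03, 0.055, 0.35]}, {"jaw":0.7, "pos":[0.03, 0.055, 0.405]}, {"jaw":0.7, "pos":[0.03, 0.055, 0.405]}, {"jaw":0.7, "pos":[0.03, 0.055, 0.405]}]' | python3 -m handwheel
echo '[{"jaw":0}, {"jaw":0}, {"jaw":0}, {"jaw":0}, {"jaw":0}, {"jaw":0}]' | python3 -m handwheel
```

```text
time_s: 1.75
tcp_pos: [0.4452, 0.1767, 0.0422]
ee_rot: [[1.0, 0.003, 0.001], [0.003, -1.0, -0.0], [0.001, 0.0, -1.0]]
wrist_force: [-0.3, -0.4, -0.3]
gripper_width: 0.699
gripper_force: 0.0
time_s: 2.35
tcp_pos: [0.4449, 0.1751, 0.042]
ee_rot: [[1.0, 0.0, 0.0], [0.0, -1.0, 0.0], [0.0, -0.0, -1.0]]
wrist_force: [0.2, -0.4, 0.1]
gripper_width: 0.237
gripper_force: 0.1
```

In the tool's units: -0.15 m / 0.4 = -0.375, -0.12 m / 0.4 = -0.3.

```bash
echo '[{"jaw":0}, {"jaw":0}, {"jaw":0, "pos":[0, 0, -0.1]}, {"jaw":0, "pos":[0, 0, -0.2]}, {"jaw":0, "pos":[0, 0, -0.3]}, {"jaw":0, "pos":[0, 0, -0.35]}, {"jaw":0, "pos":[0, 0, -0.375]}]' | python3 -m handwheel
echo '[{"jaw":0, "pos":[0, 0.125, 0]}, {"jaw":0, "pos":[0, 0.25, 0]}, {"jaw":0, "pos":[0, 0.375, 0]}, {"jaw":0, "pos":[0, 0.5, 0]}, {"jaw":0, "pos":[0, 0.625, 0]}, {"jaw":0, "pos":[0.025, 0.75, 0]}, {"jaw":0, "pos":[0.05, 0.875, 0]}, {"jaw":0, "pos":[0.075, 1, 0]}]' | python3 -m handwheel
echo '[{"jaw":0, "pos":[0.0125, 0.125, 0]}, {"jaw":0, "pos":[0.0125, 0.125, 0]}, {"jaw":0, "pos":[0.0125, 0.125, 0]}, {"jaw":0, "pos":[0.0125, 0.125, 0]}, {"jaw":0, "pos":[0.0125, 0.125, 0]}]' | python3 -m handwheel
python3 - <<'E'
from h import *
s=sensors.sense();print(s['tcp_pos'],s['ee_rot'].round(4).tolist(),s['joints'].round(1))
c=shot('wrist','w2')
E
```

```text
time_s: 3.05
tcp_pos: [0.4454, 0.1757, 0.1938]
ee_rot: [[1.0, 0.001, 0.003], [0.0, -1.0, 0.002], [0.003, -0.002, -1.0]]
wrist_force: [0.4, -0.7, -1.3]
gripper_width: 0.229
gripper_force: 29.8
time_s: 3.85
tcp_pos: [0.4737, -0.2237, 0.1903]
ee_rot: [[1.0, 0.0, -0.003], [0.0, -1.0, 0.001], [-0.003, -0.001, -1.0]]
wrist_force: [0.3, 1.0, -0.9]
gripper_width: 0.227
gripper_force: 29.9
time_s: 4.35
tcp_pos: [0.4793, -0.2706, 0.1916]
ee_rot: [[1.0, 0.002, -0.001], [0.002, -1.0, 0.0], [-0.001, -0.0, -1.0]]
wrist_force: [0.3, -0.4, -1.2]
gripper_width: 0.228
gripper_force: 29.9
[ 0.47933017 -0.27061465  0.19155117] [[1.0, 0.0023, -0.0007], [0.0023, -1.0, 0.0004], [-0.0007, -0.0004, -1.0]] [-12.6  16.3 -12.8  -0.  -61.  102.7]
```

View pics/w2.png

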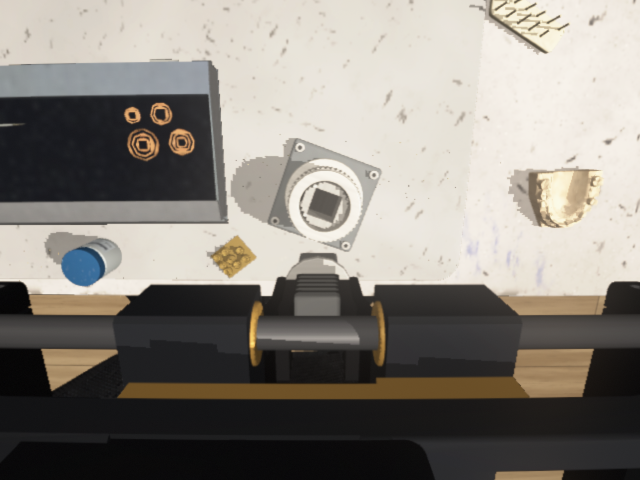

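The wrist picture shows the foot with its screws at about (300,147), (374,175), (346,245) and (276,220), turned roughly 20° in the image. The socket mouth is at (325,206), and the cartridge hangs straight in the fingers at (318,290).

```bash
python3 - <<'E'
from h import *
c=np.load('pics/w2.npz');W=cloud(c);K=c['K'];d=c['distortion'];T=c['world_from_camera']
def ray(u,v,z):
    p=cv2.undistortPoints(np.array([[[u,v]]],float),K,d)[0,0]
    r=T[:3,:3]@np.array([p[0],-p[1],-1]);return T[:3,3]+r*(z-T[2,3])/r[2]
P=np.array([ray(u,v,.008)[:2] for u,v in((300,147),(374,175),(346,245),(276,220))])
print(P.round(4),P.mean(0))
e=P-np.roll(P,1,0);print('edge ang',np.degrees(np.arctan2(e[:,1],e[:,0])).round(1),np.hypot(*e.T))
w=W[120:270,250:400].reshape(-1,3);q=w[(w[:,2]>.052)&(np.hypot(w[:,0]-.497,w[:,1]+.276)<.045)]
print('collar',np.median(q,0),cv2.minEnclosingCircle((q[:,:2]*1000).astype(np.float32)))
q=w[(w[:,2]>.044)&(w[:,2]<.0525)&(np.hypot(w[:,0]-.497,w[:,1]+.276)<.018)];print(len(q),q.mean(0))
q=w[(w[:,2]<.0095)&(w[:,2]>.0055)&(np.hypot(w[:,0]-.497,w[:,1]+.276)<.065)]
print('foot',cv2.minAreaRect((q[:,:2]*1000).astype(np.float32)))
q=w[(w[:,2]<.042)&(np.hypot(w[:,0]-.497,w[:,1]+.276)<.019)];print('hole',len(q),cv2.minAreaRect((q[:,:2]*1000).astype(np.float32)))
for u,v in((316,189),(341,198),(333,223),(309,213)): print(ray(u,v,.05).round(4))
# cartridge hanging
w=W[240:330,270:370].reshape(-1,3);q=w[(w[:,2]>.14)&(w[:,2]<.23)];print('cart',np.percentile(q,[2,50,98],axis=0).round(4))
im=c['pixels'][160:310,265:385,::-1];cv2.imwrite('pics/w2c.png',cv2.resize(im,(480,600),interpolation=cv2.INTER_CUBIC))
E
```

```text
[[ 0.5457 -0.2544]
 [ 0.5207 -0.3228]
 [ 0.4531 -0.2984]
 [ 0.4778 -0.2308]] [ 0.49932997 -0.27659684]
edge ang [ -19.2 -110.1  160.1   69.9] [0.07182659 0.07274031 0.07182611 0.07191026]
collar [ 0.49439025 -0.27303119  0.05655333] ((499.2840270996094, -275.5630187988281), 30.676494598388672)
660 [ 0.49560943 -0.27609013  0.04972223]
foot ((499.7758483886719, -275.9549255371094), (84.79981994628906, 85.8458023071289), 70.2426528930664)
hole 707 ((492.6977233886719, -277.3810119628906), (28.922273635864258, 29.9775333404541), 73.34927368164062)
[ 0.5131 -0.2692  0.05  ]
[ 0.5057 -0.2898  0.05  ]
[ 0.4845 -0.2835  0.05  ]
[ 0.493  -0.2633  0.05  ]
cart [[ 0.4817 -0.2883  0.156 ]
 [ 0.4893 -0.2705  0.2062]
 [ 0.4953 -0.2526  0.2275]]
```

View pics/w2c.png

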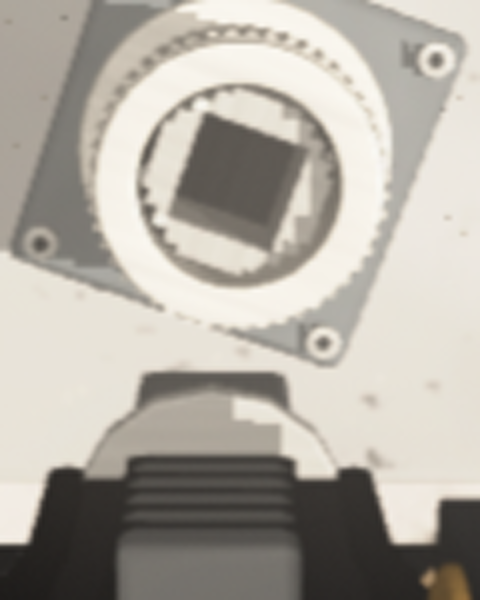

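The crop confirms the socket mouth corners at image (318,188), (341,197), (333,222) and (308,214). The yaw is −20° and the centre about (0.4993, −0.2763).

In the tool's units: 0.08 m / 0.4 = 0.2, 0.02 m / 0.4 = 0.05, 20 degrees / 360 = 0.0556.

```bash
echo '[{"jaw":0, "pos":[0.05, 0.015, 0], "rot":[0, 0, 0.0222]}, {"jaw":0, "pos":[0.05, 0.015, 0.05], "rot":[0, 0, 0.0444]}, {"jaw":0, "pos":[0.05, 0.015, 0.125], "rot":[0, 0, 0.0556]}, {"jaw":0, "pos":[0.05, 0.015, 0.2], "rot":[0, 0, 0.0556]}, {"jaw":0, "pos":[0.05, 0.015, 0.2], "rot":[0, 0, 0.0556]}, {"jaw":0, "pos":[0.05, 0.015, 0.2], "rot":[0, 0, 0.0556]}]' | python3 -m handwheel
python3 - <<'E'
from h import *
c=shot('wrist','w3');L=[]
for i in range(1):
    s=sensors.sense();print(s['tcp_pos'].round(4),s['wrist_force'],s['joints'].round(1))
W=cloud(c);w=W[100:300,200:450].reshape(-1,3)
q=w[(w[:,2]<.0095)&(w[:,2]>.0055)&(np.hypot(w[:,0]-.499,w[:,1]+.276)<.065)];print('foot',cv2.minAreaRect((q[:,:2]*1000).astype(np.float32)))
cv2.imwrite('pics/w3c.png',cv2.resize(c['pixels'][150:350,200:440,::-1],(720,600),interpolation=cv2.INTER_CUBIC))
E
```

```text
time_s: 5.0
tcp_pos: [0.5, -0.2774, 0.1125]
ee_rot: [[0.941, -0.34, -0.0], [-0.34, -0.941, -0.001], [0.0, 0.001, -1.0]]
wrist_force: [0.7, -0.3, -1.3]
gripper_width: 0.225
gripper_force: 29.9
[ 0.5008 -0.2777  0.1135] [ 0.13609873  0.16517064 -0.31556122] [-12.8  22.7 -15.6   0.1 -51.5  82.9]
foot ((499.7998962402344, -275.93719482421875), (84.99653625488281, 85.25435638427734), 70.12481689453125)
```

View pics/w3c.png

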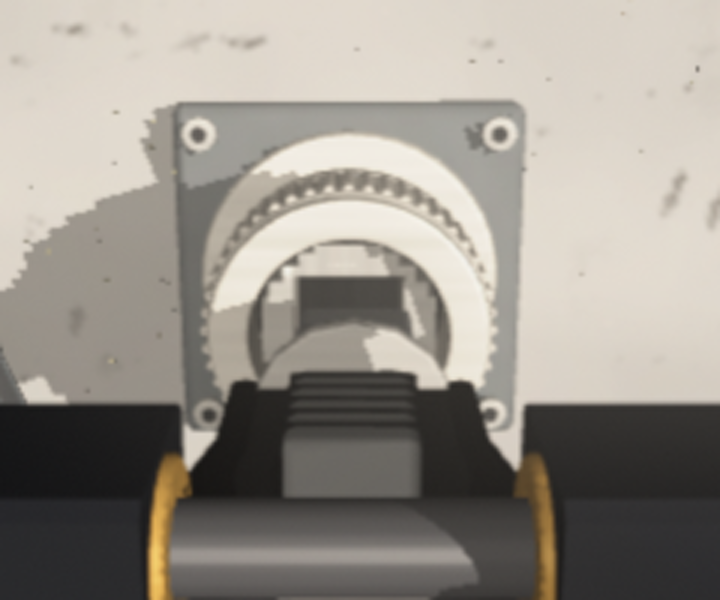

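The crop shows the cartridge axis (x≈352) lined up with the socket (x≈351) and square to it. I'll go down, watching the force.

In the tool's units: 0.026 m / 0.4 = 0.065, 0.022 m / 0.4 = 0.055.

```bash
echo '[{"jaw":0, "pos":[0, 0, 0.025]}, {"jaw":0, "pos":[0, 0, 0.045]}, {"jaw":0, "pos":[0, 0, 0.055]}, {"jaw":0, "pos":[0, 0, 0.065]}, {"jaw":0, "pos":[0, 0, 0.065]}]' | python3 -m handwheel
```

```text
time_s: 5.55
tcp_pos: [0.4999, -0.2774, 0.0854]
ee_rot: [[0.94, -0.342, 0.001], [-0.342, -0.94, 0.001], [0.0, -0.001, -1.0]]
wrist_force: [1.8, 3.2, -2.8]
gripper_width: 0.227
gripper_force: 29.9
```

In the tool's units: 0.02 m / 0.4 = 0.05, 0.017 m / 0.4 = 0.0425.

```bash
echo '[{"jaw":0, "pos":[0, -0.0025, 0.0075]}, {"jaw":0, "pos":[0, -0.0025, 0.02]}, {"jaw":0, "pos":[0, -0.0025, 0.0325]}, {"jaw":0, "pos":[0, -0.0025, 0.0425]}, {"jaw":0, "pos":[0, -0.0025, 0.05]}, {"jaw":0, "pos":[0, -0.0025, 0.05]}]' | python3 -m handwheel
```

```text
time_s: 6.15
tcp_pos: [0.4994, -0.2769, 0.0651]
ee_rot: [[0.94, -0.342, -0.001], [-0.342, -0.94, 0.0], [-0.001, 0.0, -1.0]]
wrist_force: [0.2, -0.3, -0.7]
gripper_width: 0.228
gripper_force: 29.9
```

In the tool's units: 0.0025 m / 0.4 = 0.0063, 0.001 m / 0.4 = 0.0025.

```bash
echo '[{"jaw":0, "pos":[0, 0, 0.0025]}, {"jaw":0, "pos":[0, 0, 0.0063]}, {"jaw":0, "pos":[0, 0, 0.0063]}]' | python3 -m handwheel
```

```text
time_s: 6.45
tcp_pos: [0.5001, -0.2771, 0.0641]
ee_rot: [[0.94, -0.341, 0.001], [-0.341, -0.94, -0.001], [0.001, 0.0, -1.0]]
wrist_force: [-0.4, -0.3, 4.0]
gripper_width: 0.227
gripper_force: 29.9
```

Contact at z=0.0641 with +4 N means the cartridge is seated. I'll open fully and verify.

In the tool's units: -0.001 m / 0.4 = -0.0025.

```bash
echo '[{"jaw":1, "pos":[0, 0, -0.0025]}, {"jaw":1, "pos":[0, 0, -0.0025]}, {"jaw":1, "pos":[0, 0, -0.0025]}, {"jaw":1, "pos":[0, 0, -0.0025]}, {"jaw":1, "pos":[0, 0, -0.0025]}, {"jaw":1, "pos":[0, 0, -0.0025]}, {"jaw":1, "pos":[0, 0, -0.0025]}, {"jaw":1, "pos":[0, 0, -0.0025]}]' | python3 -m handwheel
python3 - <<'E'
from h import *
for n in('scene','side','wrist'):
    c=shot(n,n+'4');W=cloud(c).reshape(-1,3)
    r=np.hypot(W[:,0]-.4995,W[:,1]+.2763)
    q=W[(r<.012)&(W[:,2]<.095)&(W[:,2]>.07)];print(n,len(q),np.percentile(q,[5,50,95],axis=0).round(4).tolist() if len(q) else '')
    q=W[(r<.031)&(r>.022)&(W[:,2]>.05)&(W[:,2]<.06)];print(len(q),np.median(q,0) if len(q) else '')
print(sensors.sense()['tcp_pos'])
E
```

```text
time_s: 7.25
tcp_pos: [0.4999, -0.2769, 0.0643]
ee_rot: [[0.94, -0.342, -0.0], [-0.342, -0.94, 0.0], [-0.0, -0.0, -1.0]]
wrist_force: [0.5, 0.5, 0.5]
gripper_width: 0.871
gripper_force: 0.0
scene 8 [[0.494, -0.2747, 0.0826], [0.4972, -0.2718, 0.0854], [0.5098, -0.268, 0.0883]]
89 [ 0.47639901 -0.26753778  0.05532073]
side 24 [[0.4884, -0.2748, 0.0708], [0.4963, -0.2682, 0.0788], [0.5023, -0.2655, 0.084]]
49 [ 0.48178207 -0.25725401  0.05489047]
wrist 1158 [[0.5002, -0.2857, 0.073], [0.5067, -0.279, 0.0834], [0.5108, -0.2707, 0.0847]]
3721 [ 0.51634203 -0.28433032  0.05612129]
[ 0.49986469 -0.27690976  0.06432442]
```

Grip top is at 84 mm, so it is seated. Next I take hold of the collar.

```bash
echo '[{"jaw":1}, {"jaw":1, "pos":[0, 0, 0.025]}, {"jaw":1, "pos":[0, 0, 0.055]}, {"jaw":1, "pos":[0, 0, 0.0813]}, {"jaw":1, "pos":[0, 0, 0.0813]}]' | python3 -m handwheel
echo '[{"jaw":0}, {"jaw":0}, {"jaw":0}, {"jaw":0}, {"jaw":0}, {"jaw":0}]' | python3 -m handwheel
```

```text
time_s: 7.9
tcp_pos: [0.4981, -0.2764, 0.0293]
ee_rot: [[0.94, -0.342, -0.005], [-0.342, -0.94, 0.001], [-0.005, 0.0, -1.0]]
wrist_force: [-0.8, 0.5, -0.0]
gripper_width: 1.002
gripper_force: 0.0
time_s: 8.5
tcp_pos: [0.5002, -0.277, 0.0322]
ee_rot: [[0.94, -0.341, 0.001], [-0.341, -0.94, -0.0], [0.001, -0.0, -1.0]]
wrist_force: [1.1, -0.3, 0.7]
gripper_width: 0.707
gripper_force: 30.0
```

In the tool's units: 0.001 m / 0.4 = 0.0025.

```bash
echo '[{"jaw":0, "pos":[0, 0, 0.0025]}, {"jaw":0, "pos":[0, 0, 0.0025]}, {"jaw":0, "pos":[0, 0, 0.0025]}]' | python3 -m handwheel; echo '[{"jaw":0, "rot":[0, 0, -0.0139]}, {"jaw":0, "rot":[0, 0, -0.0139]}]' | python3 -m handwheel
```

```text
time_s: 8.8
tcp_pos: [0.5002, -0.277, 0.0321]
ee_rot: [[0.94, -0.341, 0.001], [-0.341, -0.94, -0.001], [0.001, 0.0, -1.0]]
wrist_force: [-1.2, 1.2, 7.8]
gripper_width: 0.712
gripper_force: 30.0
time_s: 9.0
tcp_pos: [0.5005, -0.2771, 0.0321]
ee_rot: [[0.967, -0.256, 0.001], [-0.256, -0.967, -0.001], [0.002, 0.0, -1.0]]
wrist_force: [-1.3, 1.1, 5.9]
gripper_width: 0.708
gripper_force: 30.0
```

In the tool's units: -5 degrees / 360 = -0.0139.

```bash
for i in 1; do echo '[{"jaw":0, "rot":[0, 0, -0.0139]}, {"jaw":0, "rot":[0, 0, -0.0139]}]' | python3 -m handwheel; echo '[{"jaw":0, "rot":[0, 0, -0.0139]}, {"jaw":0, "rot":[0, 0, -0.0139]}]' | python3 -m handwheel; done | grep -E 'pos|force|rot'
```

```text
tcp_pos: [0.5003, -0.2767, 0.0319]
ee_rot: [[0.985, -0.171, 0.001], [-0.171, -0.985, -0.0], [0.001, -0.0, -1.0]]
wrist_force: [-1.0, 3.5, 6.7]
gripper_force: 30.0
tcp_pos: [0.5003, -0.2767, 0.0314]
ee_rot: [[0.996, -0.086, 0.001], [-0.086, -0.996, 0.0], [0.001, -0.0, -1.0]]
wrist_force: [-0.3, 3.4, 3.3]
gripper_force: 30.0
```

```bash
python3 -c "
from h import *
s=sensors.sense();print(s['moment'],s['wrist_force'])"
```

```text
[ 0.94970533 -0.09094339  0.25027261] [-0.25923465  3.41433739  3.29390104]
```

In the tool's units: 0.001 m / 0.4 = 0.0025.

```bash
echo '[{"jaw":0, "pos":[0, 0, 0.0025]}, {"jaw":0, "pos":[0, 0, 0.0025]}]' | python3 -m handwheel;echo '[{"jaw":0, "rot":[0, 0, -0.0083]}, {"jaw":0, "rot":[0, 0, -0.0083]}]' | python3 -m handwheel; python3 -c "
from h import *
s=sensors.sense();print(s['moment'],s['wrist_force'])"
```

```text
time_s: 9.6
tcp_pos: [0.5003, -0.2767, 0.0305]
ee_rot: [[0.996, -0.086, 0.0], [-0.086, -0.996, -0.0], [0.0, 0.0, -1.0]]
wrist_force: [0.7, 3.7, 6.1]
gripper_width: 0.705
gripper_force: 30.0
time_s: 9.8
tcp_pos: [0.5003, -0.2765, 0.03]
ee_rot: [[0.999, -0.036, 0.001], [-0.036, -0.999, 0.0], [0.001, -0.0, -1.0]]
wrist_force: [1.3, 4.3, 3.3]
gripper_width: 0.711
gripper_force: 30.0
[ 1.22228205 -0.15316939 -0.2620432 ] [1.34980245 4.31339041 3.34107429]
```

In the tool's units: 0.0015 m / 0.4 = 0.0038, -0.0008 m / 0.4 = -0.002.

```bash
echo '[{"jaw":0, "pos":[0, -0.002, 0]}, {"jaw":0, "pos":[0, -0.002, 0.0038]}, {"jaw":0, "pos":[0, -0.002, 0.0038]}]' | python3 -m handwheel; python3 -c "
from h import *
s=sensors.sense();print(s['moment'],s['wrist_force'])"
```

```text
time_s: 10.1
tcp_pos: [0.5003, -0.2764, 0.0284]
ee_rot: [[0.999, -0.035, 0.001], [-0.035, -0.999, -0.001], [0.001, 0.001, -1.0]]
wrist_force: [-0.5, 0.9, 4.8]
gripper_width: 0.709
gripper_force: 30.0
[ 0.19859057 -0.15819267 -0.22231909] [-0.52430998  0.88101369  4.82666402]
```

```bash
cat > top.py <<'E'
from h import *
c=shot('wrist','wt');W=cloud(c).reshape(-1,3)
r=np.hypot(W[:,0]-.4995,W[:,1]+.2763)
q=W[(r<.0295)&(r>.0225)&(W[:,2]>.03)&(W[:,2]<.07)]
print('collar top',len(q),np.percentile(q[:,2],[25,50,75]).round(4))
A=np.c_[q[:,:2]-[.4995,-.2763],np.ones(len(q))];k=abs(q[:,2]-np.median(q[:,2]))<.003
print('tilt',np.linalg.lstsq(A[k],q[k,2],rcond=None)[0])
q=W[(r<.012)&(W[:,2]<.095)&(W[:,2]>.075)];print('grip top',len(q),np.percentile(q[:,2],[50,90]) if len(q) else '')
s=sensors.sense();print(s['tcp_pos'],s['moment'],s['wrist_force'],s['joints'].round(1))
E
python3 top.py
```

```text
collar top 4013 [0.0519 0.0524 0.0528]
tilt [-0.00318718  0.00097412  0.05242424]
grip top 1965 [0.0837431  0.08451004]
[ 0.50024683 -0.27646247  0.02847844] [ 0.17281289 -0.17164988 -0.21327235] [0.89635391 1.39327236 4.47899504] [-12.7  29.  -20.4   0.  -40.6 100.7]
```

```bash
echo '[{"jaw":0, "pos":[0, 0, 0.005]}, {"jaw":0, "pos":[0, 0, 0.01]}, {"jaw":0, "pos":[0, 0, 0.0138]}, {"jaw":0, "pos":[0, 0, 0.0138]}]' | python3 -m handwheel; python3 -c "
from h import *
s=sensors.sense();print(s['moment'],s['wrist_force'])"
```

```text
time_s: 10.55
tcp_pos: [0.5003, -0.2765, 0.0232]
ee_rot: [[0.999, -0.034, 0.001], [-0.034, -0.999, -0.001], [0.001, 0.001, -1.0]]
wrist_force: [0.5, 0.1, 6.9]
gripper_width: 0.711
gripper_force: 30.0
[ 0.21921264  0.04035114 -0.27590667] [0.54083754 0.07322982 6.93235397]
```

In the tool's units: 0.0045 m / 0.4 = 0.0113, 0.004 m / 0.4 = 0.01.

```bash
echo '[{"jaw":0, "pos":[0, 0, 0.005]}, {"jaw":0, "pos":[0, 0, 0.0075]}, {"jaw":0, "pos":[0, 0, 0.01]}, {"jaw":0, "pos":[0, 0, 0.0113]}, {"jaw":0, "pos":[0, 0, 0.0113]}]' | python3 -m handwheel; python3 top.py
```

```text
time_s: 11.05
tcp_pos: [0.5004, -0.2765, 0.0209]
ee_rot: [[0.999, -0.033, 0.001], [-0.033, -0.999, -0.001], [0.001, 0.001, -1.0]]
wrist_force: [-3.6, 3.3, 18.3]
gripper_width: 0.709
gripper_force: 30.0
collar top 3824 [0.0445 0.0449 0.0453]
tilt [-0.0045617   0.00191657  0.04495507]
grip top 1913 [0.08357337 0.08434459]
[ 0.50043068 -0.27649064  0.02090983] [ 1.03567031  0.98547559 -0.19283317] [-3.10867569  3.67409432 18.71886945] [-1.270e+01  2.960e+01 -2.070e+01  1.000e-01 -3.960e+01  1.007e+02]
```

About 1 mm still to go at 18 N, so something binds. I'll relieve the lateral load and the yaw.

In the tool's units: -0.001 m / 0.4 = -0.0025, -0.0005 m / 0.4 = -0.0013, 2 degrees / 360 = 0.0056.

```bash
echo '[{"jaw":0, "pos":[-0.0013, -0.0013, -0.0025]}, {"jaw":0, "pos":[-0.0013, -0.0013, -0.0025], "rot":[0, 0, 0.0056]}, {"jaw":0, "pos":[-0.0013, -0.0013, -0.0025], "rot":[0, 0, 0.0056]}]' | python3 -m handwheel; python3 -c "
from h import *
s=sensors.sense();print(s['moment'],s['wrist_force'])"
echo '[{"jaw":0, "pos":[0, 0, 0.0025]}, {"jaw":0, "pos":[0, 0, 0.005]}, {"jaw":0, "pos":[0, 0, 0.005]}]' | python3 -m handwheel; python3 top.py
```

```text
time_s: 11.4
tcp_pos: [0.5003, -0.2765, 0.021]
ee_rot: [[0.998, -0.069, 0.002], [-0.069, -0.998, -0.002], [0.002, 0.002, -1.0]]
wrist_force: [-1.0, 0.9, 11.1]
gripper_width: 0.709
gripper_force: 30.0
[ 0.01073643  0.37936896 -0.07252638] [-0.99626198  0.93831218 11.06419669]
time_s: 11.7
tcp_pos: [0.5003, -0.2764, 0.0197]
ee_rot: [[0.998, -0.067, 0.002], [-0.067, -0.998, -0.002], [0.002, 0.002, -1.0]]
wrist_force: [-2.2, 1.9, 16.5]
gripper_width: 0.708
gripper_force: 30.0
collar top 3896 [0.0433 0.0437 0.0442]
tilt [-0.0029701   0.00152726  0.04375741]
grip top 1856 [0.08356697 0.08436919]
[ 0.50028367 -0.27645178  0.01970537] [ 0.34051997  0.72372078 -0.00815933] [-1.51224087  1.63328098 15.9863324 ] [-12.6  29.7 -20.9   0.1 -39.4  98.7]
```

In the tool's units: 0.001 m / 0.4 = 0.0025, -0.0003 m / 0.4 = -0.0008.

```bash
echo '[{"jaw":0, "pos":[-0.0008, -0.0008, 0.0025]}, {"jaw":0, "pos":[-0.0008, -0.0008, 0.0025]}, {"jaw":0, "pos":[-0.0008, -0.0008, 0.0025]}, {"jaw":0, "pos":[-0.0008, -0.0008, 0.0025]}]' | python3 -m handwheel; python3 top.py; python3 - <<'E'
from h import *
c=shot('scene','s9');d=shot('side','d9')
a=[cv2.resize(i[...,::-1],(400,300),interpolation=cv2.INTER_CUBIC) for i in(c['pixels'][270:360,290:410],d['pixels'][165:255,300:420])]
cv2.imwrite('pics/f9.png',cv2.resize(np.hstack(a),(800,300)))
E
```

```text
time_s: 12.15
tcp_pos: [0.5003, -0.2764, 0.0197]
ee_rot: [[0.998, -0.067, 0.003], [-0.067, -0.998, -0.003], [0.003, 0.002, -1.0]]
wrist_force: [-3.1, 2.1, 20.8]
gripper_width: 0.712
gripper_force: 30.0
collar top 3904 [0.0432 0.0437 0.0441]
tilt [-0.00297363  0.00017792  0.04372976]
grip top 1862 [0.08355479 0.08435647]
[ 0.50033637 -0.27643614  0.01965753] [ 0.43722273  1.10877806 -0.06227534] [-3.00435656  1.00289704 20.77383527] [-12.6  29.6 -20.9   0.2 -39.3  98.7]
```

View pics/f9.png

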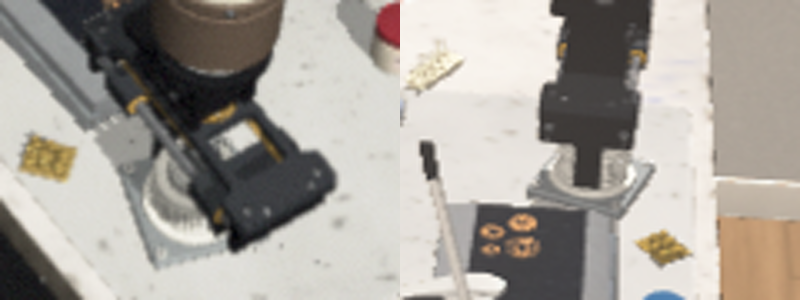

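The crops show the collar sitting on the flange, held by the fingers, with its neighbours untouched. The extra 1 mm of push moved nothing and the force rose to 21 N, so it is against the hard stop. I'm handing in.

```bash
python3 -c "
from station import workorder
print(workorder.finish_job())"
```

```text
the job is handed in; nothing more can be done
None
```

The job is handed in at about 12 s of robot time: the cartridge is seated in the socket, and the collar is turned over the pins and held down on the flange at about 21 N.

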